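# Gauge a small drum in the bench caliper

## Task

Measure the small unpainted drum: stand it upright on the caliper's plate between the two open jaws and let go of it, then slide the moving jaw by its knob until the drum is lightly nipped between both jaws. Close it gently by feel, so that the jaw never leans over or squeezes hard, and take your hand off leaving the jaw in contact on the drum. Leave everything else on the bench where it is.

Things in the scene. Friction and masses are not known exactly. Their poses are not given: they have to be found in the camera images.
- drum_mid (a point): centre (half-way up) of the small drum: a closed solid drum of bare light wood, 64 mm tall, standing upright on the bench. Turned by eye, it is a little out of round: 44 to 52 mm wide depending on which way it happens to face, not known until measured. About 120 g. The slimmest of the drums and the only bare one taller than wide.
- caliper: bench caliper, screwed down. Origin on the bench, z up. Grey plate, top 10 mm up, x -87 to +38, y -125 to +125 mm. Beam along y at x +15 (top 28 mm up). Two steel jaws reach from it to x -87, 12 to 38 mm up; the fixed one's face is the plane y = -60, looking to +y. Stand the drum on the plate between the jaws, centre at about x -40 (-60 to -30 will do), clear of the moving jaw when let go.
- anvil: the fixed jaw of the caliper (axes and origin as caliper)
- knob (a point): middle of the round upright knob on the moving jaw's carriage, 14 mm diameter, 39 to 72 mm above the bench (this point 56 mm up), at caliper x +15, y = gap - 38 mm. Pinch it from above or push it along the beam. The carriage below it is 34 by 44 mm and up to 39 mm high.
- carriage (a joint): gap between the jaw faces in m (0 = shut, 0.125 = fully open); the moving jaw slides along the caliper's y axis, towards -y to close. It slides with a dry friction of about 3 N and stays where it is left.
- jaw_lean (a joint): lean of the moving jaw in rad about the vertical knob axis, 0 = square. The jaw sits springily on its carriage (10 N m per rad): with the drum about 55 mm from the beam it leans about 0.0055 rad per newton on the drum (about 3 N per mm of carriage travel after contact), so 2 or 3 N is a good nip and 6 N already leans it by 2 degrees.
- jaw_face (a point): point on the moving jaw's measuring face, 55 mm towards caliper -x and 22 mm towards -y from the knob's axis, 24 mm above the bench. The steel blade behind it is 12 mm thick and ends 102 mm from the knob's axis.
- big_drum: finished red drum, 92 mm across, 88 mm tall; leave alone (origin under its centre)
- hoop: flat wooden ring, 72 mm across, 16 mm high; leave alone (origin under its centre)
- low_drum: bare wooden drum, 76 mm across, 34 mm high; leave alone (origin under its centre)
- stick_a: drumstick lying on the bench, 205 mm long; leave alone (origin under its centre)
- stick_b: another such drumstick; leave alone (origin under its centre)
- brush: paint brush lying on the bench; leave alone (origin under its centre)
- lacquer: amber jar, 66 mm across, 85 mm tall; leave alone (origin under its centre)
- mallet: hammer lying on the bench; leave alone (origin under its centre)

How it is judged:
On the way, in this order (a step that is already met when the one before it is completed fails the run):
1. the drum stands upright on the caliper's plate between the open jaws, let go and clear of the moving jaw (x of drum_mid in the frame of caliper between -0.066 and -0.025 m and y of drum_mid in the frame of caliper above -0.06 m and y of drum_mid in the frame of jaw_face below -0.025 m and z of drum_mid in the frame of caliper below 0.045 m and angle between drum_mid's own z axis and vertical below 0.06 rad and contact force between each of the fingers, jaw_lean and drum below 0.05 N and linear speed of drum below 0.02 m/s), for 0.2 s.
2. the drum is nipped between both jaws: each presses on it with more than 1 N (contact force between each of jaw_lean, anvil and drum above 1 N and contact force between the fingers and drum below 0.05 N), for 0.3 s.
At the end, for the whole second after the job is handed in: The drum stands upright (within 0.06 rad) on the plate, its centre 25 to 66 mm to the -x side of the caliper's origin, at rest, touched by both jaws with more than 0.5 N each; the moving jaw leans less than 0.03 rad (contact force between each of jaw_lean, anvil and drum above 0.5 N and x of drum_mid in the frame of caliper between -0.066 and -0.025 m and z of drum_mid in the frame of caliper below 0.045 m and angle between drum_mid's own z axis and vertical below 0.06 rad and value of joint jaw_lean between -0.03 and 0.03 rad and linear speed of drum below 0.01 m/s).
It fails at once if the moving jaw leans more than 0.035 rad (2 degrees) (value of joint jaw_lean above 0.035 rad or value of joint jaw_lean below -0.035 rad).
It fails at once if a jaw presses on the drum with more than 12 N (contact force between any of jaw_lean, anvil and drum above 12 N).
It fails at once if another thing on the bench is shifted by more than 30 mm (distance of any of big_drum, hoop, low_drum, stick_a, stick_b, brush, lacquer, mallet from where it was at the start of the episode above 0.03 m).
It also fails if it takes over 70 s, if anything falls off the work surface, if the arm or the gripper's body presses on something with over 40 N, if the wrist force passes 120 N, or if a joint passes its speed limit or range.

## Robot

A 6-joint arm with a two-finger parallel gripper is mounted at the origin on the work surface. World frame = base frame: x ahead of the robot, y to its left, z up, the work surface at z = 0. Lengths are in m, angles in rad, forces in N, time in s.
With the tool pointing down it reaches from about 0.25 to 0.8 m from the base axis. Payload 3.9 kg.
Tool frame: the origin (TCP) lies at the very end of the fingers, on their centre line; the grasp point (between the pads) lies behind it (env.grip_point_offset is the x of the grasp point in the tool frame, in m); x points along the fingers, z is the direction in which the jaws open and shut, and the axes are right-handed (so a half turn about x gives the same grasp; the last joint's range is limited). The gripper opens to 85 mm and grips with 20 to 120 N. Pads are 22 mm wide; open, the fingers measure 114 mm over their backs; the gripper's body (76 mm by 85 mm) begins 54 mm behind the grasp point. The pads swing forward as they close: fully open they stand 13 mm farther back than shut.
Start: joints at [-1.331, 0.26, -0.138, 1.173, 0, 1.571], TCP at [0.125, -0.51, 0.231] pointing down, gripper open.
Joint ranges: [-2.78, 2.78], [-0.83, 1.72], [-1.28, 1.37], [-1.9, 2.12], [-1.57, 1.48], [-3.14, 3.14]. Speed limits (rad/s): [2.57, 2.57, 3.14, 3.14, 3.14, 3.14].

## Interface

Orientations are given as a 3x3 rotation matrix whose columns are the frame's x, y, z axes.
In Python, from cell import env, cams gives the robot as it stands.
- The arm moves only by the tool step_arm, never from a script. Its argument "rows" is a list of rows, each an object with "hand": the closure, from 0 (fully open) to 1 (shut); "slide": the shift along the tool's x, y, z in cm, a list of three; "rot": the turn, a rotation vector about the tool's x, y, z in degrees, a list of three. A call has 1 to 12 rows; each row shifts and turns the commanded pose from where the row before left it, along the tool's axes as they then stand; what a row does not reach is not made up. A row lasts 1/12 s, in which the tool goes at most 41.7 mm and 7.16 degrees, less where a joint would pass 70% of its speed; a pose out of reach is approached as far as the arm can. A call with a gripper value outside its range is refused whole. The fingers move at their own pace and stop on an object; "grip_force" is the grip in N (left out, the last holds). Time passes only in rows, so rows that do not move let the fingers close. It gives the time, the measured TCP pose, the force and the opening at its end, in the units of the state.
- env.get_obs(): the state, without advancing time (a new reading comes with each control period).
- cams.snapshot(name): name is "scene" or "top" or "wrist"; returns (picture, depth): 480x640x3 uint8, blue, green, red; 480x640 float32, m along the optical axis (not along the pixel's ray), 0 where there is no reading.
- cams.camera_model(name): a dict with "mtx" (3x3 intrinsics, pixels), "T" (4x4, takes a point from camera to world coordinates). Camera axes: x right, y up, looking along -z (the intrinsics and any distortion apply to the point x, -y, -z); pixel columns grow to the right and rows downward; lengths in m; the calibration is good to about 2 mm. A picture is of the moment at which its call begins: read the wrist's pose just before it. camera_model takes no time and is no camera call; for the wrist camera it gives the pose at the moment of the call.
- env.close_job(): hands the job in, once; it reports no verdict.
The state is a dict: "time": time; "q": joint angles; "qvel": joint speeds; "effort": joint torques, N m; "tool_pos": TCP position; "eef_rot": TCP orientation; "ft_force": force on the tool from outside, world axes, zero at the start; "torque": the same for the moment, N m; "finger_gap": finger opening in m.
Only numpy, scipy, OpenCV 4.12 (cv2) and the standard library are available. Lean on these libraries where they do the work, as an engineer would, in place of code of your own. Each camera call takes 0.05 s, during which the arm holds its last target. There are 200 camera calls.

## Working session

There is one attempt and no reset: what is moved stays moved. The work goes in short steps, Python scripts to look and compute and a tool call to move; the robot and the scene stay as the last step left them, time stands still between calls to the robot, and variables do not carry over. Pictures are saved under pics/ and viewed, about 8 in all and at most 12, crops included, and the job is handed in when it is done.

Besides the shell and the picture viewer there is one more tool, called after "Emit:" as a command line: name --argument value ..., lists and objects as JSON in quotes. step_arm: Moves the arm, as the interface text tells. Its arguments: {"type":"object","properties":{"rows":{"type":"array","items":{"type":"object","properties":{"hand":{"type":"number"},"slide":{"type":"array","items":{"type":"number"}},"rot":{"type":"array","items":{"type":"number"}}}}},"grip_force":{"type":"number"}},"required":["rows"]}

```bash
ls; mkdir -p pics; cat > h.py <<'E'
import numpy as np, cv2
from cell import env, cams
def snap(n):
    m=cams.camera_model(n); p,d=cams.snapshot(n); return p,d,np.array(m["mtx"]),np.array(m["T"])
def pts(d,K,T):
    v,u=np.mgrid[0:480,0:640]; x=(u-K[0,2])/K[0,0]*d; y=(v-K[1,2])/K[1,1]*d
    return np.stack([x,-y,-d],-1)@T[:3,:3].T+T[:3,3]
def ray(u,v,z,K,T):
    r=T[:3,:3]@np.array([(u-K[0,2])/K[0,0],-(v-K[1,2])/K[1,1],-1]); return T[:3,3]+r*(z-T[2,3])/r[2]
E
python3 - <<'E'
from h import *
for n in ("top","scene"):
    p,d,K,T=snap(n); cv2.imwrite(f"pics/{n}0.png",p); np.savez(f"{n}0.npz",p=p,d=d,K=K,T=T)
    print(n,K.tolist(),T.round(3).tolist(),(d>0).mean())
o=env.get_obs(); print(o, env.grip_point_offset, [a for a in dir(env) if a[0]!='_'])
E
```

```text
pics
top [[584.2876795998864, 0.0, 324.179263431779], [0.0, 584.2876795998864, 240.15913096171673], [0.0, 0.0, 1.0]] [[-0.014, 0.976, -0.219, 0.298], [-1.0, -0.014, 0.001, -0.016], [-0.002, 0.219, 0.976, 1.409], [0.0, 0.0, 0.0, 1.0]] 0.9961653645833334
scene [[486.4350303022778, 0.0, 321.8269475529107], [0.0, 486.4350303022778, 235.15593120656186], [0.0, 0.0, 1.0]] [[-0.566, -0.632, 0.529, 1.145], [0.824, -0.439, 0.357, 0.347], [0.007, 0.638, 0.77, 0.842], [0.0, 0.0, 0.0, 1.0]] 0.996162109375
{'time': 0.1, 'q': array([-1.33100252e+00,  2.60574019e-01, -1.39203231e-01,  1.17270687e+00,
        3.04221708e-06,  1.57080194e+00]), 'qvel': array([-7.00310197e-05, -1.60203586e-03,  2.60273452e-03,  2.96789149e-04,
        1.35619886e-03, -4.77803606e-04]), 'effort': array([-7.49191313e-04, -4.06508446e+01,  2.54527885e+01,  1.01516119e-02,
       -3.53761573e-05,  8.49460832e-06]), 'tool_pos': array([ 0.12454817, -0.50939915,  0.23058531]), 'eef_rot': array([[-3.97900475e-04,  9.71388301e-01,  2.37496546e-01],
       [ 1.64022616e-03,  2.37496880e-01, -9.71386917e-01],
       [-9.99998576e-01,  3.03273140e-06, -1.68779662e-03]]), 'ft_force': array([ 0.10569815, -0.16193081,  0.42799118]), 'torque': array([0.00190828, 0.00664014, 0.02534718]), 'finger_gap': 0.08566293192961001} -0.0187 ['Unreachable', 'close_job', 'get_obs', 'grip_point_offset']
```

View pics/top0.png

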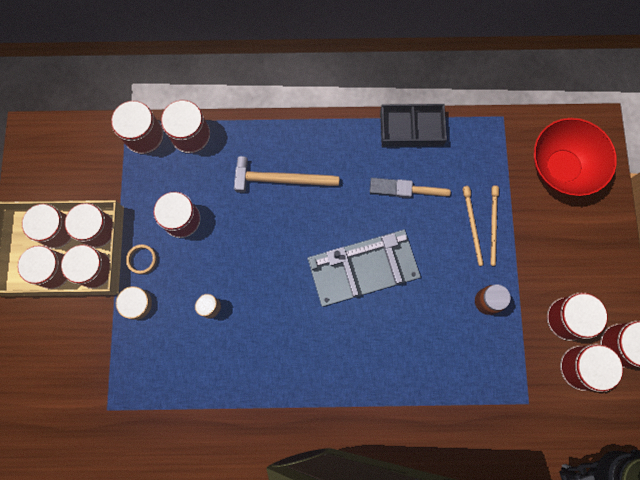

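View pics/scene0.png

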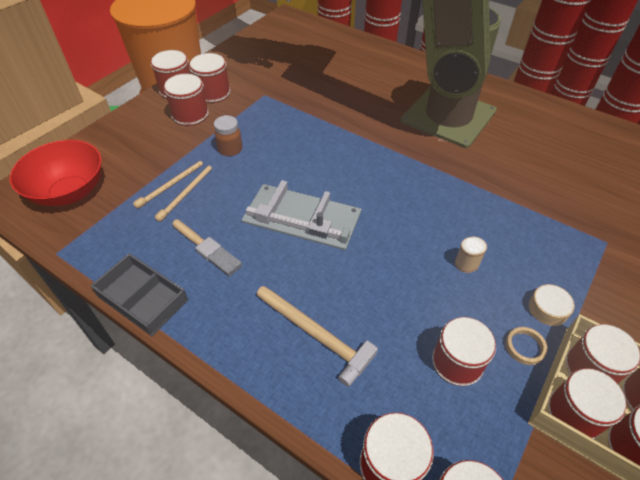

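The top view shows the small drum at about (206,306) and the caliper plate at about (365,268). The beam is on the upper side, the knob at (335,254) and the fixed jaw at about (395,260). The scene view agrees. Next I'll measure both.

```bash
cat > m.py <<'E'
from h import *
def load(n):
    z=np.load(n+"0.npz"); return z["p"],z["d"],z["K"],z["T"]
for n,cal,dr in (("top",(295,222,430,312),(190,288,225,322)),("scene",(235,175,370,255),(450,230,492,276))):
    p,d,K,T=load(n); P=pts(d,K,T)
    hsv=cv2.cvtColor(p,cv2.COLOR_BGR2HSV)
    def box(b): m=np.zeros((480,640),bool); m[b[1]:b[3],b[0]:b[2]]=1; return m
    bl=(hsv[...,0]>95)&(hsv[...,0]<130)&(hsv[...,1]>100)
    print(n,"bench z",np.median(P[bl][:,2]))
    # drum: top points
    D=box(dr)&(P[...,2]>0.055)&(P[...,2]<.075); q=P[D]
    print("drum top",len(q),q.mean(0).round(4),q[:,:2].min(0).round(4),q[:,:2].max(0).round(4),cv2.minAreaRect((q[:,:2]*1000).astype(np.float32)))
    # caliper plate
    c=box(cal)&~bl&(P[...,2]>0.004); q=P[c]
    r=cv2.minAreaRect((q[(q[:,2]<.016)][:,:2]*1000).astype(np.float32)); print("plate",r)
    k=box(cal)&(P[...,2]>.058)&(P[...,2]<.08); print("knob top",k.sum(),P[k].mean(0).round(4))
    ctr,(w,h),a=r
    ang=np.deg2rad(a if w<h else a+90)  # direction of short side
    ex=np.array([np.cos(ang),np.sin(ang)]); ex*=np.sign(ex[0])
    ey=np.array([-ex[1],ex[0]]); o=np.array(ctr)/1000+ex*.0245
    print("origin",o.round(4),"ex",ex.round(4),np.degrees(np.arctan2(ex[1],ex[0])))
    L=(q[:,:2]-o)@np.c_[ex,ey]
    kk=(P[k][:,:2]-o)@np.c_[ex,ey]; print("knob cal",kk.mean(0).round(4),kk.min(0).round(4),kk.max(0).round(4))
    j=(q[:,2]>.030)&(q[:,2]<.046)&(L[:,0]<-.02)
    for s in (L[j][:,1]<0,L[j][:,1]>0):
        u=L[j][s]
        if len(u): print("jaw",len(u),u.min(0).round(4),u.max(0).round(4),u.mean(0).round(4))
    b=(q[:,2]>.022)&(q[:,2]<.034)&(L[:,0]>0); print("beam x",L[b][:,0].mean())
E
python3 m.py
```

```text
top bench z 0.00022044245700392207
drum top 372 [0.4509 0.257  0.064 ] [0.4257 0.2335] [0.4768 0.2816] ((451.4605712890625, 257.2441711425781), (44.47293472290039, 51.07023620605469), 48.953453063964844)
plate ((543.992919921875, -112.17770385742188), (128.63397216796875, 251.4915771484375), 15.518153190612793)
knob top 31 [ 0.5653 -0.047   0.0689]
origin [ 0.5676 -0.1056] ex [0.9635 0.2675] 15.518153190612793
knob cal [0.0134 0.0571] [0.0074 0.0513] [0.0208 0.0624]
jaw 176 [-0.0871 -0.0748] [-0.0205 -0.0597] [-0.0539 -0.067 ]
jaw 145 [-0.0872  0.0345] [-0.0201  0.047 ] [-0.054   0.0409]
beam x 0.014217717786780886
scene bench z -0.0002557438500891407
drum top 412 [0.4585 0.2572 0.063 ] [0.4298 0.2326] [0.4811 0.281 ] ((455.9940185546875, 256.7569580078125), (49.69561767578125, 48.95893478393555), 11.213163375854492)
plate ((531.4571533203125, -122.00434875488281), (221.434814453125, 271.8961486816406), 29.74830436706543)
knob top 48 [ 0.572  -0.0467  0.0678]
origin [ 0.5527 -0.1098] ex [0.8682 0.4962] 29.74830436706543
knob cal [0.0481 0.0452] [0.0377 0.0386] [0.0547 0.0517]
jaw 143 [-0.0827 -0.072 ] [-0.02  -0.044] [-0.0513 -0.0572]
jaw 67 [-0.0574  0.0411] [-0.0214  0.0597] [-0.0384  0.0507]
beam x 0.037533926068760805
```

Emit:
step_arm --rows '[{"hand":0,"slide":[0,4,0],"rot":[-4.4,0,0]},{"hand":0,"slide":[0,4,0],"rot":[-4.4,0,0]},{"hand":0,"slide":[0,4,0],"rot":[-4.4,0,0]},{"hand":0,"slide":[0,4,0],"rot":[-4.4,0,0]},{"hand":0,"slide":[0,4,0],"rot":[-4.4,0,0]},{"hand":0,"slide":[0,4,0],"rot":[-4.4,0,0]},{"hand":0,"slide":[0,4,0],"rot":[-4.4,0,0]},{"hand":0,"slide":[0,4,0],"rot":[-4.4,0,0]},{"hand":0,"slide":[0,4,0],"rot":[-4.4,0,0]},{"hand":0,"slide":[0,4,0],"rot":[-4.4,0,0]},{"hand":0,"slide":[0,4,0],"rot":[-4.4,0,0]},{"hand":0,"slide":[0,4,0],"rot":[-4.4,0,0]}]'

```text
time: 1.1
tool_pos: [0.4912, -0.2234, 0.2308]
eef_rot: [[-0.0, 0.395, 0.919], [0.0, 0.919, -0.395], [-1.0, 0.0, -0.0]]
ft_force: [0.6, 0.1, 0.3]
finger_gap: 0.0855
```

Emit:
step_arm --rows '[{"hand":0,"slide":[0,4,0],"rot":[-4.4,0,0]},{"hand":0,"slide":[0,4,0],"rot":[-4.4,0,0]},{"hand":0,"slide":[0,4,0],"rot":[-4.4,0,0]},{"hand":0,"slide":[0,4,0],"rot":[-4.4,0,0]},{"hand":0,"slide":[0,4,0],"rot":[-4.4,0,0]},{"hand":0,"slide":[0,4,0],"rot":[-4.4,0,0]},{"hand":0,"slide":[0,4,0],"rot":[-4.4,0,0]},{"hand":0,"slide":[0,4,0],"rot":[-4.4,0,0]},{"hand":0,"slide":[0,4,0],"rot":[-4.4,0,0]},{"hand":0,"slide":[0,4,0],"rot":[0,0,0]},{"hand":0,"slide":[0,4,0],"rot":[0,0,0]},{"hand":0,"slide":[0,0,0],"rot":[0,0,0]}]'

```text
time: 2.1
tool_pos: [0.5016, 0.209, 0.2308]
eef_rot: [[-0.002, -0.285, 0.958], [0.003, 0.958, 0.285], [-1.0, 0.004, -0.001]]
ft_force: [0.3, -0.3, -0.4]
finger_gap: 0.0855
```

```bash
cat >> h.py <<'E'
O=np.array([.5676,-.1056]); A=np.deg2rad(15.52)
C=np.array([[np.cos(A),-np.sin(A)],[np.sin(A),np.cos(A)]])
def to(x,y,z=None,o=None):
    o=o or env.get_obs(); R=o["eef_rot"]; p=o["tool_pos"]
    t=np.array([x,y,p[2] if z is None else z]); print("slide cm",(R.T@(t-p)*100).round(2),"yaw",np.degrees(np.arctan2(R[1,2],R[0,2])).round(2),"pos",p.round(4))
def cal(x,y): return O+C@[x,y]
E
python3 - <<'E'
from h import *
to(.451,.257)
p,d,K,T=snap("wrist"); cv2.imwrite("pics/w1.png",p); np.savez("w1.npz",p=p,d=d,K=K,T=T)
P=pts(d,K,T); m=(P[...,2]>.055)&(P[...,2]<.07)&(np.hypot(P[...,0]-.451,P[...,1]-.257)<.045)
q=P[m]; print(len(q),q.mean(0).round(4),cv2.minAreaRect((q[:,:2]*1000).astype(np.float32)),q.min(0),q.max(0))
E
```

```text
slide cm [ 0.02  6.05 -3.48] yaw 16.59 pos [0.5016 0.209  0.2308]
3810 [0.4538 0.2552 0.0646] ((453.8196716308594, 254.6555938720703), (44.514408111572266, 51.669776916503906), 53.716827392578125) [0.42876155 0.23035445 0.05713987] [0.47898864 0.27909329 0.06744699]
```

Emit:
step_arm --rows '[{"hand":0,"slide":[0,3.05,-1.7],"rot":[1.07,0,0]},{"hand":0,"slide":[0,2.9,-1.7],"rot":[0,0,0]},{"hand":0,"slide":[3.8,0,0],"rot":[0,0,0]},{"hand":0,"slide":[3.8,0,0],"rot":[0,0,0]},{"hand":0,"slide":[3.8,0,0],"rot":[0,0,0]},{"hand":0,"slide":[3,0,0],"rot":[0,0,0]},{"hand":0,"slide":[0,0,0],"rot":[0,0,0]},{"hand":0,"slide":[0,0,0],"rot":[0,0,0]}]'

```text
time: 2.82
tool_pos: [0.4538, 0.2491, 0.0861]
eef_rot: [[-0.004, -0.259, 0.966], [-0.003, 0.966, 0.259], [-1.0, -0.002, -0.005]]
ft_force: [-0.1, -0.2, 0.9]
finger_gap: 0.0854
```

```bash
python3 - <<'E'
from h import *
to(.453,.2555,.025)
E
```

```text
slide cm [6.11 0.64 0.11] yaw 14.99 pos [0.4538 0.2491 0.0861]
```

Emit:
step_arm --rows '[{"hand":0,"slide":[0,0.6,0.1],"rot":[-0.5,0,0]},{"hand":0,"slide":[2,0,0],"rot":[0,0,0]},{"hand":0,"slide":[2,0,0],"rot":[0,0,0]},{"hand":0,"slide":[2,0,0],"rot":[0,0,0]},{"hand":0,"slide":[0,0,0],"rot":[0,0,0]},{"hand":0,"slide":[0,0,0],"rot":[0,0,0]}]'

```text
time: 3.32
tool_pos: [0.4555, 0.2576, 0.0287]
eef_rot: [[0.001, -0.268, 0.963], [0.001, 0.963, 0.268], [-1.0, 0.0, 0.001]]
ft_force: [0.8, 0.1, 0.1]
finger_gap: 0.0854
```

Emit:
step_arm --rows '[{"hand":1},{"hand":1},{"hand":1},{"hand":1},{"hand":1},{"hand":1},{"hand":1},{"hand":1}]' --grip_force 30

```text
validation failed for argument at $.ro...
```

Emit:
step_arm --rows '[{"hand":1,"slide":[0.3,-0.1,-0.1],"rot":[0,0,0]},{"hand":1,"slide":[0,0,0],"rot":[0,0,0]},{"hand":1,"slide":[0,0,0],"rot":[0,0,0]},{"hand":1,"slide":[0,0,0],"rot":[0,0,0]},{"hand":1,"slide":[0,0,0],"rot":[0,0,0]},{"hand":1,"slide":[0,0,0],"rot":[0,0,0]},{"hand":1,"slide":[0,0,0],"rot":[0,0,0]},{"hand":1,"slide":[0,0,0],"rot":[0,0,0]},{"hand":1,"slide":[0,0,0],"rot":[0,0,0]},{"hand":1,"slide":[0,0,0],"rot":[0,0,0]}]' --grip_force 30

```text
time: 4.15
tool_pos: [0.4548, 0.2564, 0.0258]
eef_rot: [[0.002, -0.268, 0.963], [0.001, 0.963, 0.268], [-1.0, 0.001, 0.002]]
ft_force: [-1.1, -0.8, 5.9]
finger_gap: 0.0483
```

Emit:
step_arm --rows '[{"hand":1,"slide":[-1,0,0],"rot":[0,0,0]},{"hand":1,"slide":[-3,0,0],"rot":[0,0,0]},{"hand":1,"slide":[-3,0,0],"rot":[0,0,0]},{"hand":1,"slide":[-3,0,0],"rot":[0,0,0]},{"hand":1,"slide":[-1,0,0],"rot":[0,0,0]},{"hand":1,"slide":[0,0,0],"rot":[0,0,0]},{"hand":1,"slide":[0,0,0],"rot":[0,0,0]}]'

```text
time: 4.73
tool_pos: [0.4539, 0.2559, 0.1344]
eef_rot: [[0.001, -0.268, 0.963], [0.0, 0.963, 0.268], [-1.0, 0.0, 0.001]]
ft_force: [0.1, 0.5, -1.5]
finger_gap: 0.0482
```

```bash
python3 - <<'E'
from h import *
t=cal(-.042,-.021); print(t); to(*t)
print(env.get_obs()["finger_gap"],env.get_obs()["ft_force"])
p,d,K,T=snap("wrist"); cv2.imwrite("pics/w2.png",p)
p,d,K,T=snap("scene"); cv2.imwrite("pics/s2.png",p[150:400,330:600])
E
```

```text
[ 0.53275051 -0.13707242]
slide cm [-1.000e-02 -3.997e+01 -2.950e+00] yaw 15.57 pos [0.4539 0.2559 0.1344]
0.04821594233456973 [ 0.13328122  0.54712595 -1.50029143]
```

View pics/s2.png

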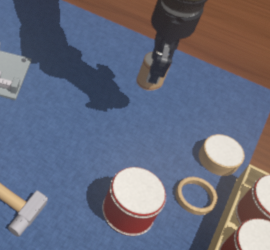

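The drum is held upright in the gripper (crop pixel about (150,72)) and clear of the bench, and the extra load matches its weight. Next I carry it over the caliper.

Emit:
step_arm --rows '[{"hand":1,"slide":[0,-2,-0.2],"rot":[0,0,0]},{"hand":1,"slide":[0,-4,-0.3],"rot":[0,0,0]},{"hand":1,"slide":[0,-4,-0.3],"rot":[0,0,0]},{"hand":1,"slide":[0,-4,-0.3],"rot":[0,0,0]},{"hand":1,"slide":[0,-4,-0.3],"rot":[0,0,0]},{"hand":1,"slide":[0,-4,-0.3],"rot":[0,0,0]},{"hand":1,"slide":[0,-4,-0.3],"rot":[0,0,0]},{"hand":1,"slide":[0,-4,-0.3],"rot":[0,0,0]},{"hand":1,"slide":[0,-4,-0.3],"rot":[0,0,0]},{"hand":1,"slide":[0,-4,-0.3],"rot":[0,0,0]},{"hand":1,"slide":[0,-2,0],"rot":[0,0,0]},{"hand":1,"slide":[0,0,0],"rot":[0,0,0]}]'

```text
time: 5.83
tool_pos: [0.5333, -0.1415, 0.1321]
eef_rot: [[-0.002, -0.263, 0.965], [-0.001, 0.965, 0.263], [-1.0, -0.001, -0.002]]
ft_force: [0.3, 0.4, -1.3]
finger_gap: 0.0481
```

Emit:
step_arm --rows '[{"hand":1,"slide":[0,0,0],"rot":[0,0,0]},{"hand":1,"slide":[0,0,0],"rot":[0,0,0]}]'

```text
time: 6.0
tool_pos: [0.5317, -0.1365, 0.1326]
eef_rot: [[-0.004, -0.268, 0.963], [0.002, 0.963, 0.268], [-1.0, 0.002, -0.003]]
ft_force: [-0.3, -0.7, -1.5]
finger_gap: 0.0478
```

```bash
python3 - <<'E'
from h import *
o=env.get_obs(); to(*cal(-.042,-.021),.0375,o); print(o["eef_rot"].round(4).tolist())
p,d,K,T=snap("wrist"); cv2.imwrite("pics/w3.png",p)
P=pts(d,K,T); L=(P[...,:2]-O)@C; z=P[...,2]
for nm,m in (("fixed",(L[...,1]<-.03)&(L[...,1]>-.09)),("mov",(L[...,1]>.02)&(L[...,1]<.06))):
    m=m&(z>.030)&(z<.044)&(L[...,0]<-.02)&(L[...,0]>-.1)
    if m.sum(): q=L[m]; print(nm,m.sum(),np.percentile(q,[1,50,99],axis=0).round(4).tolist())
m=(z>.06)&(z<.08)&(np.hypot(L[...,0]-.014,L[...,1]-.057)<.02); print("knob",m.sum(),L[m].mean(0) if m.sum() else 0)
p,d,K,T=snap("top"); cv2.imwrite("pics/t3.png",p)
E
```

```text
slide cm [ 9.51 -0.11  0.11] yaw 15.57 pos [ 0.5317 -0.1365  0.1326]
[[-0.0037, -0.2684, 0.9633], [0.0016, 0.9633, 0.2684], [-1.0, 0.0025, -0.0031]]
mov 2725 [[-0.0848, 0.0309], [-0.0528, 0.037], [-0.0207, 0.0428]]
knob 881 [0.01507278 0.05295069]
```

View pics/w3.png

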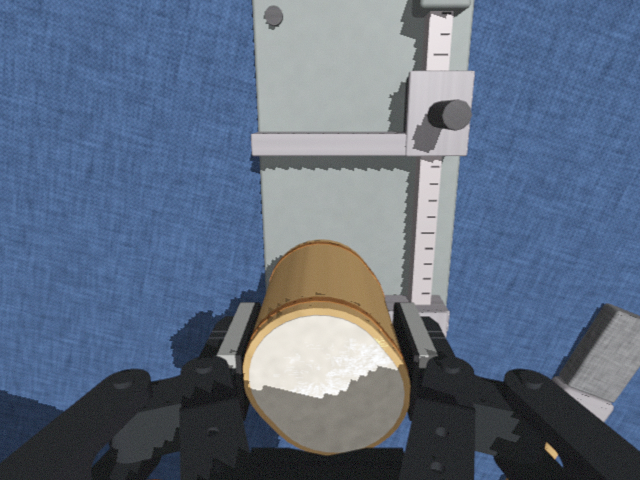

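The wrist view shows the drum upright between the pads, centred over the plate. The moving jaw (row about 145) and knob (450,113) are clear ahead of it, and the beam runs to the right of the fingers.

Emit:
step_arm --rows '[{"hand":1,"slide":[2,-0.1,0.1],"rot":[0,0,0]},{"hand":1,"slide":[2.5,0,0],"rot":[0,0,0]},{"hand":1,"slide":[2.5,0,0],"rot":[0,0,0]},{"hand":1,"slide":[1.5,0,0],"rot":[0,0,0]},{"hand":1,"slide":[0.5,0,0],"rot":[0,0,0]},{"hand":1,"slide":[0.3,0,0],"rot":[0,0,0]},{"hand":1,"slide":[0,0,0],"rot":[0,0,0]},{"hand":1,"slide":[0,0,0],"rot":[0,0,0]},{"hand":1,"slide":[0,0,0],"rot":[0,0,0]}]'

```text
time: 6.85
tool_pos: [0.5357, -0.138, 0.0426]
eef_rot: [[0.003, -0.269, 0.963], [-0.001, 0.963, 0.269], [-1.0, -0.001, 0.002]]
ft_force: [-0.3, 0.1, -0.6]
finger_gap: 0.0482
```

Emit:
step_arm --rows '[{"hand":1,"slide":[0.3,0,-0.2],"rot":[0,0,0]},{"hand":1,"slide":[0.1,0,0],"rot":[0,0,0]},{"hand":1,"slide":[0,0,0],"rot":[0,0,0]},{"hand":1,"slide":[0,0,0],"rot":[0,0,0]}]'

```text
time: 7.18
tool_pos: [0.5325, -0.1386, 0.0374]
eef_rot: [[0.0, -0.268, 0.963], [-0.0, 0.963, 0.268], [-1.0, -0.0, 0.0]]
ft_force: [0.4, -0.4, -0.8]
finger_gap: 0.0484
```

Emit:
step_arm --rows '[{"hand":1,"slide":[0.1,0,0],"rot":[0,0,0]},{"hand":1,"slide":[0,0,0],"rot":[0,0,0]},{"hand":1,"slide":[0,0,0],"rot":[0,0,0]}]'

```text
time: 7.43
tool_pos: [0.5325, -0.1385, 0.0362]
eef_rot: [[-0.0, -0.268, 0.963], [0.0, 0.963, 0.268], [-1.0, 0.0, -0.0]]
ft_force: [-0.3, 0.4, -0.9]
finger_gap: 0.0485
```

Emit:
step_arm --rows '[{"hand":1,"slide":[0.1,0,0],"rot":[0,0,0]},{"hand":1,"slide":[0,0,0],"rot":[0,0,0]},{"hand":1,"slide":[0,0,0],"rot":[0,0,0]}]'

```text
time: 7.68
tool_pos: [0.5327, -0.1386, 0.0358]
eef_rot: [[0.0, -0.268, 0.963], [-0.0, 0.963, 0.268], [-1.0, -0.0, 0.0]]
ft_force: [-1.1, -0.1, 2.9]
finger_gap: 0.0483
```

Emit:
step_arm --rows '[{"hand":0.35,"slide":[0,0,0],"rot":[0,0,0]},{"hand":0.3,"slide":[0,0,0],"rot":[0,0,0]},{"hand":0.2,"slide":[0,0,0],"rot":[0,0,0]},{"hand":0.1,"slide":[0,0,0],"rot":[0,0,0]},{"hand":0,"slide":[0,0,0],"rot":[0,0,0]},{"hand":0,"slide":[0,0,0],"rot":[0,0,0]},{"hand":0,"slide":[0,0,0],"rot":[0,0,0]},{"hand":0,"slide":[-3,0,0],"rot":[0,0,0]},{"hand":0,"slide":[-4,0,0],"rot":[0,0,0]},{"hand":0,"slide":[-4,0,0],"rot":[0,0,0]},{"hand":0,"slide":[0,0,0],"rot":[0,0,0]},{"hand":0,"slide":[0,0,0],"rot":[0,0,0]}]'

```text
time: 8.68
tool_pos: [0.535, -0.1391, 0.1483]
eef_rot: [[0.006, -0.268, 0.963], [-0.002, 0.963, 0.268], [-1.0, -0.003, 0.006]]
ft_force: [0.2, 1.0, -1.2]
finger_gap: 0.0854
```

```bash
python3 - <<'E'
from h import *
o=env.get_obs(); to(*cal(.015,.055),None,o); print(o["finger_gap"])
for n in ("wrist","top"):
    p,d,K,T=snap(n); cv2.imwrite(f"pics/{n}4.png",p)
    P=pts(d,K,T); L=(P[...,:2]-O)@C; z=P[...,2]
    m=(z>.068)&(z<.08)&(np.hypot(L[...,0]+.042,L[...,1]+.021)<.035)
    q=L[m]
    if len(q): print(n,"drum",len(q),z[m].mean(),cv2.minAreaRect((q*1000).astype(np.float32)),q.min(0).round(4),q.max(0).round(4))
    m=(z>.030)&(z<.044)&(L[...,0]<-.02)&(L[...,0]>-.08)&(L[...,1]>.02)&(L[...,1]<.06); print("jaw",np.percentile(L[m],[1,99],axis=0).round(4).tolist() if m.sum() else 0)
    m=(z>.066)&(z<.08)&(np.hypot(L[...,0]-.014,L[...,1]-.057)<.02); print("knob",m.sum(),L[m].mean(0) if m.sum() else 0)
E
```

```text
slide cm [0.01 7.85 5.55] yaw 15.57 pos [ 0.535  -0.1391  0.1483]
0.08539421972910013
wrist drum 6207 0.07451208673742937 ((-43.039283752441406, -23.746368408203125), (44.738773345947266, 52.38827133178711), 34.57414245605469) [-0.0674 -0.0495] [-0.0187  0.0017]
jaw [[-0.0793, 0.0311], [-0.0205, 0.0428]]
knob 691 [0.01559988 0.05291341]
jaw [[-0.0624, 0.0347], [-0.0204, 0.0468]]
knob 23 [0.01408693 0.0572861 ]
```

View pics/wrist4.png

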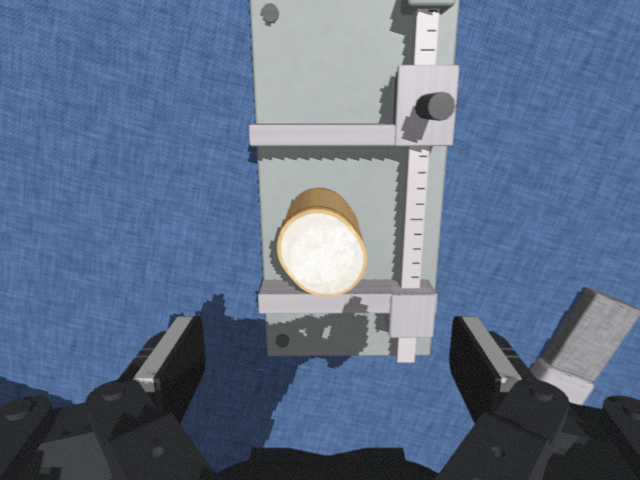

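The drum stands upright alone between the jaws, at about caliper (-43,-24) mm. The knob is at (435,105) in the wrist image, and measures about (+15,+55) mm. Next I shut the fingers and come down on the +y side of the knob.

Emit:
step_arm --rows '[{"hand":1,"slide":[0,3,1.5],"rot":[0,0,0]},{"hand":1,"slide":[0,3,1.5],"rot":[0,0,0]},{"hand":1,"slide":[0,3,1.5],"rot":[0,0,0]},{"hand":1,"slide":[0,2.2,1],"rot":[0,0,0]},{"hand":1,"slide":[0,0,0],"rot":[0,0,0]},{"hand":1,"slide":[0,0,0],"rot":[0,0,0]},{"hand":1,"slide":[0,0,0],"rot":[0,0,0]},{"hand":1,"slide":[0,0,0],"rot":[0,0,0]},{"hand":1,"slide":[0,0,0],"rot":[0,0,0]},{"hand":1,"slide":[0,0,0],"rot":[0,0,0]}]'

```text
time: 9.62
tool_pos: [0.5552, -0.0168, 0.1451]
eef_rot: [[-0.0, -0.267, 0.964], [-0.0, 0.964, 0.267], [-1.0, 0.0, -0.0]]
ft_force: [0.1, 0.4, -0.3]
finger_gap: 0.0002
```

```bash
python3 - <<'E'
from h import *
o=env.get_obs(); to(*cal(.015,.088),.047,o); print(o["finger_gap"],o["ft_force"])
E
```

```text
slide cm [ 9.81 -0.08  0.32] yaw 15.48 pos [ 0.5552 -0.0168  0.1451]
0.00020169954964068706 [ 0.10678926  0.41454965 -0.2862597 ]
```

Emit:
step_arm --rows '[{"hand":1,"slide":[2.5,0,0.3],"rot":[0,0,0]},{"hand":1,"slide":[2.5,0,0],"rot":[0,0,0]},{"hand":1,"slide":[2.5,0,0],"rot":[0,0,0]},{"hand":1,"slide":[1.5,0,0],"rot":[0,0,0]},{"hand":1,"slide":[0.8,0,0],"rot":[0,0,0]},{"hand":1,"slide":[0,0,0],"rot":[0,0,0]},{"hand":1,"slide":[0,0,0],"rot":[0,0,0]},{"hand":1,"slide":[0,0,0],"rot":[0,0,0]}]'

```text
time: 10.28
tool_pos: [0.5595, -0.0153, 0.0485]
eef_rot: [[0.002, -0.268, 0.963], [-0.0, 0.963, 0.268], [-1.0, -0.001, 0.002]]
ft_force: [0.4, 1.3, -0.7]
finger_gap: 0.0001
```

```bash
cat > s.py <<'E'
from h import *
o=env.get_obs(); f=o["ft_force"]; p=o["tool_pos"]
print("t",round(o["time"],2),"cal xy mm",((p[:2]-O)@C*1000).round(2),"z",p[2].round(4),"F cal x,y",(f[:2]@C).round(2),"Fz",f[2].round(2),"q",o["q"].round(3))
E
python3 s.py
```

```text
t 10.28 cal xy mm [16.38 89.17] z 0.0485 F cal x,y [0.69 1.12] Fz -0.69 q [-0.027  0.455 -0.356  0.758  0.     1.272]
```

Emit:
step_arm --rows '[{"hand":1,"slide":[0,-0.2,0],"rot":[0,0,0]},{"hand":1,"slide":[0,-0.2,0],"rot":[0,0,0]},{"hand":1,"slide":[0,-0.2,0],"rot":[0,0,0]},{"hand":1,"slide":[0,-0.2,0],"rot":[0,0,0]},{"hand":1,"slide":[0,-0.2,0],"rot":[0,0,0]},{"hand":1,"slide":[0,-0.2,0],"rot":[0,0,0]},{"hand":1,"slide":[0,-0.2,0],"rot":[0,0,0]},{"hand":1,"slide":[0,-0.2,0],"rot":[0,0,0]},{"hand":1,"slide":[0,-0.2,0],"rot":[0,0,0]},{"hand":1,"slide":[0,-0.2,0],"rot":[0,0,0]},{"hand":1,"slide":[0,-0.2,0],"rot":[0,0,0]},{"hand":1,"slide":[0,-0.2,0],"rot":[0,0,0]}]'

```text
time: 11.28
tool_pos: [0.5646, -0.0377, 0.0472]
eef_rot: [[-0.0, -0.269, 0.963], [0.001, 0.963, 0.269], [-1.0, 0.001, -0.0]]
ft_force: [0.8, 2.4, 1.3]
finger_gap: -0.0
```

```bash
python3 s.py
```

```text
t 11.28 cal xy mm [15.3  66.22] z 0.0472 F cal x,y [1.38 2.12] Fz 1.33 q [-6.700e-02  4.670e-01 -3.390e-01  7.660e-01  1.000e-03  1.231e+00]
```

Emit:
step_arm --rows '[{"hand":1,"slide":[0,-0.15,0],"rot":[0,0,0]},{"hand":1,"slide":[0,-0.15,0],"rot":[0,0,0]},{"hand":1,"slide":[0,-0.15,0],"rot":[0,0,0]},{"hand":1,"slide":[0,-0.15,0],"rot":[0,0,0]},{"hand":1,"slide":[0,-0.15,0],"rot":[0,0,0]},{"hand":1,"slide":[0,-0.15,0],"rot":[0,0,0]},{"hand":1,"slide":[0,-0.15,0],"rot":[0,0,0]},{"hand":1,"slide":[0,-0.15,0],"rot":[0,0,0]},{"hand":1,"slide":[0,-0.15,0],"rot":[0,0,0]},{"hand":1,"slide":[0,-0.15,0],"rot":[0,0,0]}]'

```text
time: 12.12
tool_pos: [0.5688, -0.0528, 0.0472]
eef_rot: [[-0.0, -0.268, 0.963], [0.0, 0.963, 0.268], [-1.0, 0.0, -0.0]]
ft_force: [-0.4, 3.4, 0.2]
finger_gap: -0.0
```

```bash
python3 s.py; cat > l.py <<'E'
from h import *
import sys
p,d,K,T=snap("wrist"); cv2.imwrite(f"pics/w{sys.argv[1]}.png",p)
P=pts(d,K,T); L=(P[...,:2]-O)@C; z=P[...,2]
m=(z>.068)&(z<.08)&(abs(L[...,0]+.043)<.03)&(L[...,1]<.01)&(L[...,1]>-.07)
q=L[m]; print("wrist drum",len(q),z[m].mean().round(4) if len(q) else 0,[np.round(a,1) for a in cv2.minAreaRect((q*1000).astype(np.float32))] if len(q) else 0,np.percentile(q,[.5,99.5],axis=0).round(4).tolist() if len(q) else 0)
m=(z>.034)&(z<.042)&(L[...,0]<-.02)&(L[...,0]>-.085)&(L[...,1]>-.02)&(L[...,1]<.05)
for a,b in ((-.085,-.07),(-.035,-.02)):
    k=m&(L[...,0]>a)&(L[...,0]<b); print("jaw x",a,k.sum(),np.percentile(L[k][:,1],[2,50,98]).round(4).tolist() if k.sum() else 0)
E
python3 l.py 5; python3 s.py
```

```text
t 12.12 cal xy mm [15.31 50.6 ] z 0.0472 F cal x,y [0.54 3.36] Fz 0.16 q [-0.092  0.474 -0.325  0.772  0.     1.207]
wrist drum 0 0 0 0
jaw x -0.085 1007 [0.0105, 0.0175, 0.0222]
jaw x -0.035 4 [0.0218, 0.0219, 0.0225]
t 12.17 cal xy mm [15.32 50.26] z 0.0473 F cal x,y [0.4 2.5] Fz -0.57 q [-0.093  0.474 -0.325  0.772 -0.     1.206]
```

Emit:
step_arm --rows '[{"hand":1,"slide":[0,-0.1,0],"rot":[0,0,0]},{"hand":1,"slide":[0,-0.1,0],"rot":[0,0,0]},{"hand":1,"slide":[0,-0.1,0],"rot":[0,0,0]},{"hand":1,"slide":[0,-0.1,0],"rot":[0,0,0]},{"hand":1,"slide":[0,-0.1,0],"rot":[0,0,0]},{"hand":1,"slide":[0,-0.1,0],"rot":[0,0,0]},{"hand":1,"slide":[0,-0.1,0],"rot":[0,0,0]},{"hand":1,"slide":[0,-0.1,0],"rot":[0,0,0]},{"hand":1,"slide":[0,-0.1,0],"rot":[0,0,0]},{"hand":1,"slide":[0,-0.1,0],"rot":[0,0,0]}]'

```text
time: 13.0
tool_pos: [0.5715, -0.0622, 0.0473]
eef_rot: [[-0.0, -0.268, 0.963], [0.0, 0.963, 0.268], [-1.0, 0.001, -0.0]]
ft_force: [-0.7, 4.3, -0.3]
finger_gap: -0.0
```

```bash
python3 s.py
```

```text
t 13.0 cal xy mm [15.33 40.81] z 0.0473 F cal x,y [0.47 4.38] Fz -0.28 q [-0.109  0.479 -0.316  0.776  0.     1.19 ]
```

Emit:
step_arm --rows '[{"hand":1,"slide":[0,-0.05,0],"rot":[0,0,0]},{"hand":1,"slide":[0,-0.05,0],"rot":[0,0,0]},{"hand":1,"slide":[0,-0.05,0],"rot":[0,0,0]},{"hand":1,"slide":[0,-0.05,0],"rot":[0,0,0]},{"hand":1,"slide":[0,-0.05,0],"rot":[0,0,0]},{"hand":1,"slide":[0,-0.05,0],"rot":[0,0,0]},{"hand":1,"slide":[0,-0.05,0],"rot":[0,0,0]},{"hand":1,"slide":[0,-0.05,0],"rot":[0,0,0]}]'

```text
time: 13.67
tool_pos: [0.5726, -0.0661, 0.0473]
eef_rot: [[-0.0, -0.268, 0.963], [-0.0, 0.963, 0.268], [-1.0, 0.0, -0.0]]
ft_force: [-0.4, 3.2, -1.7]
finger_gap: -0.0001
```

```bash
python3 s.py;  python3 l.py 6; python3 s.py; python3 s.py
```

```text
t 13.67 cal xy mm [15.36 36.7 ] z 0.0473 F cal x,y [0.48 3.19] Fz -1.65 q [-0.115  0.481 -0.312  0.778 -0.     1.184]
wrist drum 28 0.0691 [array([-38. ,  -4.3]), array([2.5, 1.6]), np.float64(4.0)] [[-0.0392, -0.0051], [-0.0368, -0.0034]]
jaw x -0.085 1026 [-0.0028, 0.0041, 0.0088]
jaw x -0.035 9 [0.008, 0.0084, 0.0087]
t 13.72 cal xy mm [15.34 36.58] z 0.0473 F cal x,y [-0.45  3.55] Fz -0.21 q [-0.115  0.481 -0.312  0.778 -0.     1.184]
t 13.72 cal xy mm [15.34 36.58] z 0.0473 F cal x,y [-0.45  3.55] Fz -0.21 q [-0.115  0.481 -0.312  0.778 -0.     1.184]
```

Emit:
step_arm --rows '[{"hand":1,"slide":[0,-0.05,0],"rot":[0,0,0]},{"hand":1,"slide":[0,-0.05,0],"rot":[0,0,0]},{"hand":1,"slide":[0,-0.05,0],"rot":[0,0,0]},{"hand":1,"slide":[0,-0.05,0],"rot":[0,0,0]},{"hand":1,"slide":[0,-0.05,0],"rot":[0,0,0]},{"hand":1,"slide":[0,-0.05,0],"rot":[0,0,0]},{"hand":1,"slide":[0,-0.05,0],"rot":[0,0,0]},{"hand":1,"slide":[0,-0.05,0],"rot":[0,0,0]}]'

```text
time: 14.38
tool_pos: [0.5736, -0.07, 0.0473]
eef_rot: [[-0.0, -0.268, 0.963], [0.0, 0.963, 0.268], [-1.0, 0.0, -0.0]]
ft_force: [-0.7, 4.4, -0.5]
finger_gap: 0.0
```

```bash
python3 s.py;  python3 l.py 7; python3 s.py
```

```text
t 14.38 cal xy mm [15.34 32.67] z 0.0473 F cal x,y [0.51 4.41] Fz -0.52 q [-0.121  0.483 -0.308  0.78  -0.     1.178]
wrist drum 25 0.069 [array([-38.3,  -9. ]), array([2.3, 2. ]), np.float64(61.3)] [[-0.0393, -0.0097], [-0.037, -0.0076]]
jaw x -0.085 1014 [-0.007, 0.0002, 0.0048]
jaw x -0.035 6 [0.0042, 0.0044, 0.0049]
t 14.43 cal xy mm [15.35 32.54] z 0.0473 F cal x,y [-0.36  3.59] Fz -0.87 q [-0.122  0.483 -0.308  0.78  -0.     1.178]
```

Emit:
step_arm --rows '[{"hand":1,"slide":[0,-0.03,0],"rot":[0,0,0]},{"hand":1,"slide":[0,-0.03,0],"rot":[0,0,0]},{"hand":1,"slide":[0,-0.03,0],"rot":[0,0,0]}]'

```text
time: 14.68
tool_pos: [0.5738, -0.0709, 0.0473]
eef_rot: [[-0.0, -0.268, 0.963], [0.0, 0.963, 0.268], [-1.0, 0.0, -0.0]]
ft_force: [-0.5, 3.0, -1.4]
finger_gap: 0.0001
```

```bash
python3 s.py
```

```text
t 14.68 cal xy mm [15.32 31.8 ] z 0.0473 F cal x,y [0.3  3.07] Fz -1.43 q [-0.123  0.484 -0.307  0.78   0.     1.176]
```

```bash
echo 'print("eff",o["effort"].round(2),"M",o["torque"].round(3))' >> s.py; python3 s.py; python3 - <<'E'
from h import *
p,d,K,T=snap("top"); P=pts(d,K,T); L=(P[...,:2]-O)@C; z=P[...,2]
cv2.imwrite("pics/t8.png",cv2.resize(p[215:320,290:440],None,fx=5,fy=5,interpolation=cv2.INTER_CUBIC))
p,d,K,T=snap("scene"); cv2.imwrite("pics/s8.png",cv2.resize(p[170:260,230:380],None,fx=5,fy=5,interpolation=cv2.INTER_CUBIC))
E
python3 s.py
```

```text
t 14.68 cal xy mm [15.32 31.8 ] z 0.0473 F cal x,y [0.3  3.07] Fz -1.43 q [-0.123  0.484 -0.307  0.78   0.     1.176]
eff [-1.970e+00 -4.924e+01  2.226e+01 -5.800e-01 -1.060e+00  1.000e-02] M [0.7   0.156 0.013]
t 14.78 cal xy mm [15.33 31.73] z 0.0473 F cal x,y [0.19 3.85] Fz -0.34 q [-0.123  0.484 -0.307  0.78  -0.     1.176]
eff [ -1.88 -49.26  22.26  -0.56  -1.     0.  ] M [0.656 0.175 0.032]
```

View pics/s8.png

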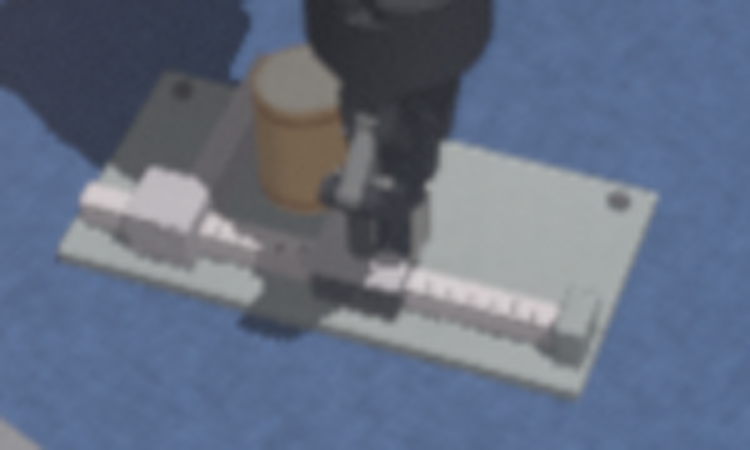

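Scene crop: the drum is upright against the moving jaw, with a small gap left to the fixed jaw (crop about (240,140)). The joint-1 effort (about -1.9 Nm) is a quieter force gauge than the wrist sensor, so I'll use it and advance in small steps.

Emit:
step_arm --rows '[{"hand":1,"slide":[0,-0.03,0],"rot":[0,0,0]},{"hand":1,"slide":[0,-0.03,0],"rot":[0,0,0]},{"hand":1,"slide":[0,-0.03,0],"rot":[0,0,0]}]'

```text
time: 15.03
tool_pos: [0.5741, -0.0717, 0.0473]
eef_rot: [[-0.0, -0.268, 0.963], [0.0, 0.963, 0.268], [-1.0, 0.0, -0.0]]
ft_force: [-1.1, 3.0, -1.4]
finger_gap: 0.0001
```

```bash
python3 s.py
```

```text
t 15.03 cal xy mm [15.36 30.93] z 0.0473 F cal x,y [-0.27  3.2 ] Fz -1.42 q [-0.124  0.484 -0.306  0.78  -0.     1.175]
eff [-1.950e+00 -4.933e+01  2.233e+01 -6.000e-01 -1.060e+00  1.000e-02] M [0.715 0.174 0.013]
```

Emit:
step_arm --rows '[{"hand":1,"slide":[0,-0.03,0],"rot":[0,0,0]},{"hand":1,"slide":[0,-0.03,0],"rot":[0,0,0]}]'

```text
time: 15.2
tool_pos: [0.5743, -0.0723, 0.0473]
eef_rot: [[-0.0, -0.268, 0.963], [0.0, 0.963, 0.268], [-1.0, 0.0, -0.0]]
ft_force: [-1.8, 3.6, -1.1]
finger_gap: -0.0001
```

```bash
python3 s.py
```

```text
t 15.2 cal xy mm [15.37 30.31] z 0.0473 F cal x,y [-0.79  3.99] Fz -1.08 q [-0.125  0.485 -0.305  0.781  0.     1.174]
eff [-1.940e+00 -4.938e+01  2.236e+01 -6.100e-01 -1.050e+00  1.000e-02] M [0.751 0.203 0.036]
```

Emit:
step_arm --rows '[{"hand":1,"slide":[0,-0.03,0],"rot":[0,0,0]},{"hand":1,"slide":[0,-0.03,0],"rot":[0,0,0]},{"hand":1,"slide":[0,-0.03,0],"rot":[0,0,0]}]'

```text
time: 15.45
tool_pos: [0.5745, -0.0732, 0.0473]
eef_rot: [[-0.0, -0.268, 0.963], [0.0, 0.963, 0.268], [-1.0, 0.0, -0.0]]
ft_force: [-0.8, 3.7, -0.6]
finger_gap: -0.0
```

```bash
python3 s.py
```

```text
t 15.45 cal xy mm [15.34 29.4 ] z 0.0473 F cal x,y [0.19 3.74] Fz -0.57 q [-0.127  0.485 -0.304  0.781  0.     1.172]
eff [-1.930e+00 -4.944e+01  2.240e+01 -6.300e-01 -1.050e+00  1.000e-02] M [ 0.684  0.166 -0.035]
```

Emit:
step_arm --rows '[{"hand":1,"slide":[0,-0.03,0],"rot":[0,0,0]},{"hand":1,"slide":[0,-0.03,0],"rot":[0,0,0]}]'

```text
time: 15.62
tool_pos: [0.5747, -0.0738, 0.0473]
eef_rot: [[-0.0, -0.268, 0.963], [-0.0, 0.963, 0.268], [-1.0, -0.0, -0.0]]
ft_force: [-1.2, 3.7, -2.1]
finger_gap: -0.0002
```

```bash
python3 s.py
```

```text
t 15.62 cal xy mm [15.37 28.78] z 0.0473 F cal x,y [-0.2   3.92] Fz -2.14 q [-0.128  0.486 -0.304  0.781 -0.     1.171]
eff [-1.930e+00 -4.949e+01  2.243e+01 -6.300e-01 -1.040e+00  1.000e-02] M [ 0.696  0.223 -0.052]
```

Effort is still flat at -1.93, so I keep going.

Emit:
step_arm --rows '[{"hand":1,"slide":[0,-0.03,0],"rot":[0,0,0]},{"hand":1,"slide":[0,-0.03,0],"rot":[0,0,0]},{"hand":1,"slide":[0,-0.03,0],"rot":[0,0,0]}]'

```text
time: 15.87
tool_pos: [0.5749, -0.0746, 0.0473]
eef_rot: [[-0.0, -0.268, 0.963], [-0.0, 0.963, 0.268], [-1.0, -0.0, -0.0]]
ft_force: [-1.2, 4.0, -2.1]
finger_gap: 0.0002
```

```bash
python3 s.py
```

```text
t 15.87 cal xy mm [15.35 27.88] z 0.0473 F cal x,y [-0.1   4.18] Fz -2.1 q [-0.129  0.486 -0.303  0.782 -0.     1.17 ]
eff [-1.920e+00 -4.955e+01  2.247e+01 -6.500e-01 -1.040e+00  1.000e-02] M [0.692 0.236 0.035]
```

Emit:
step_arm --rows '[{"hand":1,"slide":[0,-0.03,0],"rot":[0,0,0]},{"hand":1,"slide":[0,-0.02,0],"rot":[0,0,0]}]'

```text
time: 16.03
tool_pos: [0.5751, -0.0751, 0.0473]
eef_rot: [[-0.0, -0.268, 0.963], [-0.0, 0.963, 0.268], [-1.0, -0.0, -0.0]]
ft_force: [-0.6, 4.3, -1.3]
finger_gap: 0.0003
```

```bash
python3 s.py
```

```text
t 16.03 cal xy mm [15.37 27.38] z 0.0473 F cal x,y [0.61 4.3 ] Fz -1.3 q [-0.13   0.486 -0.302  0.782 -0.     1.169]
eff [-1.920e+00 -4.958e+01  2.249e+01 -6.500e-01 -1.030e+00  1.000e-02] M [ 0.682  0.235 -0.005]
```

Emit:
step_arm --rows '[{"hand":1,"slide":[0,-0.03,0],"rot":[0,0,0]},{"hand":1,"slide":[0,-0.03,0],"rot":[0,0,0]},{"hand":1,"slide":[0,-0.03,0],"rot":[0,0,0]}]'

```text
time: 16.28
tool_pos: [0.5753, -0.076, 0.0473]
eef_rot: [[-0.0, -0.268, 0.963], [0.0, 0.963, 0.268], [-1.0, 0.0, -0.0]]
ft_force: [-1.0, 3.5, -1.7]
finger_gap: 0.0003
```

```bash
python3 s.py
```

```text
t 16.28 cal xy mm [15.37 26.49] z 0.0473 F cal x,y [0.01 3.63] Fz -1.7 q [-0.131  0.487 -0.301  0.783 -0.     1.168]
eff [-1.900e+00 -4.965e+01  2.253e+01 -6.700e-01 -1.030e+00  1.000e-02] M [0.758 0.22  0.032]
```

Emit:
step_arm --rows '[{"hand":1,"slide":[0,-0.03,0],"rot":[0,0,0]},{"hand":1,"slide":[0,-0.02,0],"rot":[0,0,0]}]'

```text
time: 16.45
tool_pos: [0.5754, -0.0764, 0.0473]
eef_rot: [[-0.0, -0.268, 0.963], [0.0, 0.963, 0.268], [-1.0, 0.0, -0.0]]
ft_force: [-1.2, 3.3, -0.4]
finger_gap: 0.0003
```

```bash
python3 s.py
```

```text
t 16.45 cal xy mm [15.39 26.08] z 0.0473 F cal x,y [-0.28  3.46] Fz -0.4 q [-0.132  0.487 -0.301  0.783  0.     1.167]
eff [-2.130e+00 -4.961e+01  2.259e+01 -7.300e-01 -1.150e+00  1.000e-02] M [0.746 0.239 0.036]
```

Effort jumped to -2.13, so nip contact has begun. I'll take finer steps and hold after each.

Emit:
step_arm --rows '[{"hand":1,"slide":[0,-0.02,0],"rot":[0,0,0]},{"hand":1,"slide":[0,0,0],"rot":[0,0,0]}]'

```text
time: 16.62
tool_pos: [0.5755, -0.0765, 0.0473]
eef_rot: [[-0.0, -0.268, 0.963], [0.0, 0.963, 0.268], [-1.0, 0.0, -0.0]]
ft_force: [-0.9, 3.9, -1.5]
finger_gap: -0.0001
```

```bash
python3 s.py
```

```text
t 16.62 cal xy mm [15.36 25.93] z 0.0473 F cal x,y [0.2  4.01] Fz -1.51 q [-0.132  0.487 -0.301  0.783  0.     1.167]
eff [ -2.24 -49.62  22.64  -0.75  -1.18   0.  ] M [0.809 0.231 0.026]
```

Emit:
step_arm --rows '[{"hand":1,"slide":[0,-0.02,0],"rot":[0,0,0]},{"hand":1,"slide":[0,0,0],"rot":[0,0,0]}]'

```text
time: 16.78
tool_pos: [0.5755, -0.0767, 0.0473]
eef_rot: [[-0.0, -0.268, 0.963], [0.0, 0.963, 0.268], [-1.0, 0.0, -0.0]]
ft_force: [-1.0, 3.8, -0.8]
finger_gap: 0.0
```

```bash
python3 s.py
```

```text
t 16.78 cal xy mm [15.37 25.77] z 0.0473 F cal x,y [-0.   3.9] Fz -0.84 q [-0.133  0.487 -0.301  0.783  0.     1.166]
eff [ -2.45 -49.6   22.7   -0.81  -1.29   0.  ] M [0.918 0.227 0.01 ]
```

Emit:
step_arm --rows '[{"hand":1,"slide":[0,-0.02,0],"rot":[0,0,0]},{"hand":1,"slide":[0,-0.01,0],"rot":[0,0,0]},{"hand":1,"slide":[0,0,0],"rot":[0,0,0]}]'

```text
time: 17.03
tool_pos: [0.5756, -0.0769, 0.0473]
eef_rot: [[-0.0, -0.269, 0.963], [0.0, 0.963, 0.269], [-1.0, 0.001, -0.0]]
ft_force: [-2.0, 5.4, -1.2]
finger_gap: -0.0002
```

```bash
python3 s.py
```

```text
t 17.03 cal xy mm [15.35 25.56] z 0.0473 F cal x,y [-0.48  5.76] Fz -1.16 q [-0.133  0.488 -0.3    0.783  0.     1.166]
eff [-2.700e+00 -4.957e+01  2.278e+01 -8.800e-01 -1.430e+00  1.000e-02] M [0.913 0.301 0.039]
```

Emit:
step_arm --rows '[{"hand":1,"slide":[0,-0.02,0],"rot":[0,0,0]},{"hand":1,"slide":[0,-0.01,0],"rot":[0,0,0]},{"hand":1,"slide":[0,0,0],"rot":[0,0,0]},{"hand":1,"slide":[0,0,0],"rot":[0,0,0]},{"hand":1,"slide":[0,0,0],"rot":[0,0,0]},{"hand":1,"slide":[0,0,0],"rot":[0,0,0]}]'

```text
time: 17.53
tool_pos: [0.5756, -0.077, 0.0473]
eef_rot: [[-0.0, -0.269, 0.963], [0.001, 0.963, 0.269], [-1.0, 0.001, -0.0]]
ft_force: [-1.6, 4.4, -1.4]
finger_gap: 0.0001
```

```bash
python3 s.py
```

```text
t 17.53 cal xy mm [15.34 25.39] z 0.0473 F cal x,y [-0.39  4.63] Fz -1.41 q [-1.330e-01  4.880e-01 -3.000e-01  7.830e-01  1.000e-03  1.165e+00]
eff [-2.870e+00 -4.954e+01  2.282e+01 -9.300e-01 -1.520e+00  1.000e-02] M [1.013 0.339 0.013]
```

Emit:
step_arm --rows '[{"hand":1,"slide":[0,0.05,0],"rot":[0,0,0]},{"hand":1,"slide":[0,0.2,0],"rot":[0,0,0]},{"hand":1,"slide":[0,0.4,0],"rot":[0,0,0]},{"hand":1,"slide":[0,0.5,0],"rot":[0,0,0]},{"hand":1,"slide":[0,0,0],"rot":[0,0,0]},{"hand":1,"slide":[-2,0,0],"rot":[0,0,0]},{"hand":1,"slide":[-3,0,0],"rot":[0,0,0]},{"hand":1,"slide":[-3,0,0],"rot":[0,0,0]},{"hand":1,"slide":[-3,0,0],"rot":[0,0,0]},{"hand":1,"slide":[0,0,0],"rot":[0,0,0]},{"hand":1,"slide":[0,0,0],"rot":[0,0,0]}]'

```text
time: 18.45
tool_pos: [0.5747, -0.0668, 0.1598]
eef_rot: [[0.006, -0.268, 0.963], [-0.001, 0.963, 0.268], [-1.0, -0.003, 0.005]]
ft_force: [-0.4, 0.5, -0.2]
finger_gap: 0.0002
```

```bash
python3 s.py; python3 l.py 9; python3 - <<'E'
from h import *
p,d,K,T=snap("scene"); cv2.imwrite("pics/s9.png",cv2.resize(p[170:260,230:380],None,fx=5,fy=5,interpolation=cv2.INTER_CUBIC))
E
```

```text
t 18.45 cal xy mm [17.27 35.51] z 0.1598 F cal x,y [-0.29  0.59] Fz -0.24 q [-1.150e-01  3.840e-01 -1.460e-01  1.034e+00 -1.000e-03  1.184e+00]
eff [ 1.000e-02 -4.810e+01  2.549e+01  8.000e-02 -0.000e+00  0.000e+00] M [ 0.026  0.019 -0.005]
wrist drum 3019 0.0741 [array([-42. , -30.6]), array([34.1, 49.3]), np.float64(87.9)] [[-0.0661, -0.0463], [-0.0181, -0.014]]
jaw x -0.085 400 [-0.0131, -0.0068, -0.0017]
jaw x -0.035 447 [-0.0194, -0.0082, -0.0023]
```

View pics/w9.png

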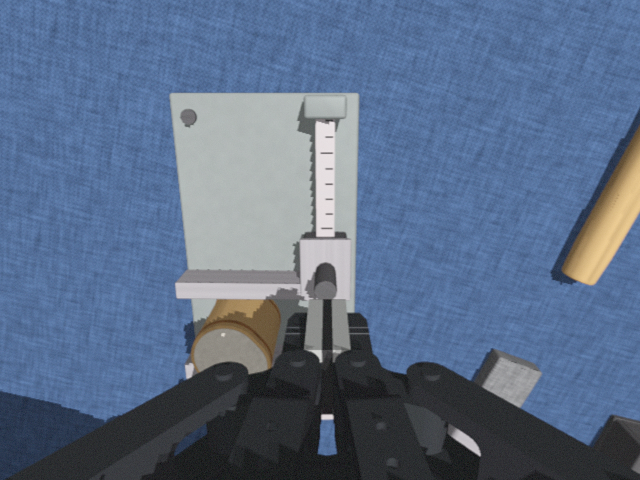

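View pics/s9.png

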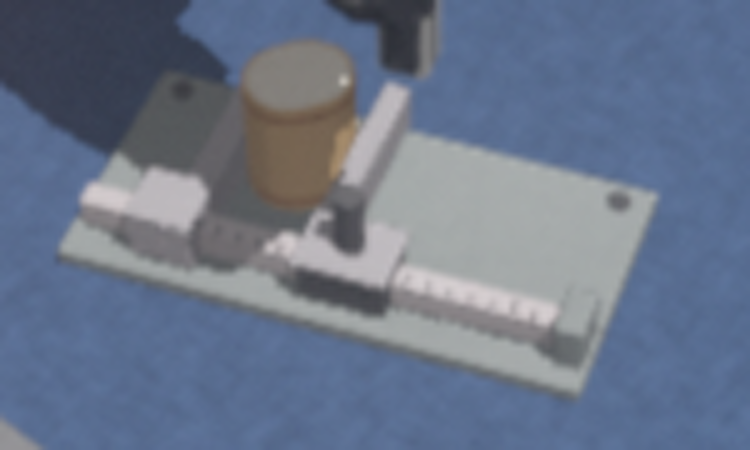

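Both views show the drum upright between the jaws and the hand off the knob. I'll check from directly above for contact with the fixed jaw.

Emit:
step_arm --rows '[{"hand":1,"slide":[-3,0,0],"rot":[0,0,0]},{"hand":1,"slide":[-3,-1,-2],"rot":[0,0,0]},{"hand":1,"slide":[0,-3,-3],"rot":[0,0,0]},{"hand":1,"slide":[0,-4,-1],"rot":[0,0,0]},{"hand":1,"slide":[0,-4,0],"rot":[0,0,0]},{"hand":1,"slide":[0,-3,0],"rot":[0,0,0]},{"hand":1,"slide":[0,0,0],"rot":[0,0,0]},{"hand":1,"slide":[0,0,0],"rot":[0,0,0]}]'

```text
time: 19.22
tool_pos: [0.5546, -0.2274, 0.215]
eef_rot: [[-0.003, -0.266, 0.964], [0.001, 0.964, 0.266], [-1.0, 0.002, -0.003]]
ft_force: [0.4, -0.1, -1.1]
finger_gap: 0.0
```

```bash
python3 l.py 10; python3 - <<'E'
from h import *
p,d,K,T=snap("wrist"); P=pts(d,K,T); L=(P[...,:2]-O)@C; z=P[...,2]
cv2.imwrite("pics/w10.png",p)
def yy(a,b,lo,hi): 
    k=(z>.034)&(z<.042)&(L[...,0]>a)&(L[...,0]<b)&(L[...,1]>lo)&(L[...,1]<hi); return np.percentile(L[k][:,1],[1,99]).round(4).tolist() if k.sum() else 0
for a,b in ((-.086,-.078),(-.078,-.068),(-.015,-.008)): print(a,"fixed",yy(a,b,-.09,-.05),"moving",yy(a,b,-.03,.02))
E
```

```text
wrist drum 4713 0.0747 [array([-42.7, -39.2]), array([44.1, 51.7]), np.float64(39.4)] [[-0.0662, -0.0634], [-0.0193, -0.0151]]
jaw x -0.085 400 [-0.0138, -0.008, -0.0021]
jaw x -0.035 394 [-0.0145, -0.0087, -0.0029]
-0.086 fixed [-0.0779, -0.0645] moving [-0.0138, -0.0021]
-0.078 fixed [-0.078, -0.0645] moving [-0.0139, -0.002]
-0.015 fixed [-0.0779, -0.0645] moving [-0.0145, -0.0026]
```

View pics/w10.png

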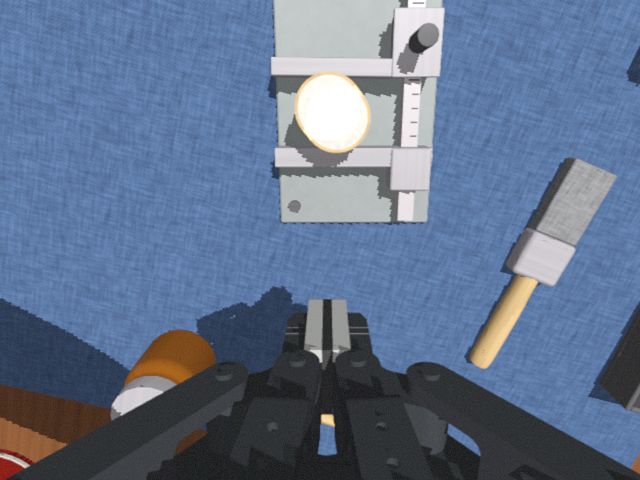

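```bash
python3 -c "
from cell import env
env.close_job()"
```

```text
the job is handed in; nothing more can be done
```

The drum is nipped between both jaws and the job is handed in; `close_job` gives no verdict. I stood the drum on the plate, let go of it, and pushed the knob with shut fingers until I felt contact. I then went about 0.75 mm further and took the hand off.

**Last checks, all agreeing on a light nip:**
- **Position:** the drum is upright, with its top at 74.7 mm and its centre at caliper x about -43 mm.
- **Width:** the wrist camera put the jaw faces 50.7 mm apart, with the drum filling the gap to within about 1 mm.
- **Nip force:** about 2 N, from the rise in joint-1 effort (-1.90 to -2.87 Nm).
- **Jaw lean:** about 0.01 rad, seen as 0.7 mm over 65 mm, which also corresponds to about 2 N.

**Disagreements:** the wrist camera read about 4 mm lower along the caliper's y axis than the top camera, so I relied on differences rather than absolute positions. The wrist force sensor was noisy (about ±0.7 N), so I used joint effort instead. I did not re-measure the other bench objects, but no unexpected forces showed up at any reading.

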